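# Turn the whetstone onto its broad side in the sliding-jaw holder

### The job

The whetstone is standing on its long narrow side in its holder, and the knives are to be honed on its broad smooth face. Slide the holder's jaw back, lay the stone down flat on the holder's bed with the smooth face up and the grooved face down, then push the jaw up firmly, but not with brute force, so that the stone is clamped square between the two jaws, near the middle of their length. Let go of everything and leave the other things on the worktop where they are.

Things in the scene. Friction and masses are not known exactly. Their poses are not given: they have to be found in the camera images.
- holder: the whetstone holder, which does not move: a wooden base 130 mm (its x) by 240 mm (its y) on rubber feet, whose flat top, the bed, is 21 mm above the worktop. Origin: centre of its underside, on the worktop; z up. Its y axis points along the slide to the fixed steel jaw, whose inner face is at y = +85 mm in this frame (jaw 104 mm long along x, 18 mm thick, its top 14 mm above the bed). The sliding jaw comes from the -y side
- jaw (a joint): the sliding steel jaw: the clear gap in m between its face and the inner face of the fixed jaw (0 to 0.105; grows as the jaw is pulled back towards the holder's -y). Its face bar is 104 mm long along x, 14 mm thick, its top 14.5 mm above the bed. It runs stiffly (about 4 N) and stays where it is left; a steady push of about 12 N on the tab clamps the stone firmly, and more than 45 N on the stone is too much
- jaw_tab (a point): point in the upright steel tab by which the sliding jaw is pushed or pinched: tab 36 mm along the holder's x, 12 mm thick along y, top 48 mm above the bed; this point is on its mid-plane, 34 mm above the bed, and 64 mm behind (holder -y of) the jaw's face. Between tab and face bar is a flat carriage 44 mm wide whose top is 7.5 mm above the bed
- stone_centre (a point): centre of the grey whetstone, a loose block 130 mm long (its x), 54 mm wide (its y) and 26 mm thick (its z), 0.42 kg give or take; its z axis points out of the smooth broad face, the opposite broad face (-z) is cut by five cross grooves. At the start it stands on a long narrow side on the bed, 54 mm tall, between the jaws, smooth face towards the sliding jaw and grooved face next to the fixed jaw
- mug: a mug, bystander, left of the holder; 78 x 108 x 101 mm, origin under its centre
- peeler: a vegetable peeler lying at the right near edge, bystander; 170 x 25 x 18 mm
- timer: a kitchen timer behind the holder, bystander; 67 mm across, 50 mm tall
- salt: a salt shaker at the back right, bystander; 44 mm across, 90 mm tall
Not all that is in view belongs to the job. Leave any blue or turquoise look-alike of the part that bears stone_centre alone.

How it is judged:
On the way, in this order (a step that is already met when the one before it is completed fails the run):
1. the sliding jaw is drawn back so far that the stone can lie flat (gap over 57 mm) (value of joint jaw above 0.057 m), for 0.1 s.
2. the stone lies flat on the bed, smooth face up (angle between stone_centre's own z axis and vertical below 0.06 rad and z of stone_centre in the frame of holder below 0.037 m), for 0.2 s.
3. the jaw is pushed up firmly against the stone (over 4 N) (contact force between jaw and stone above 4 N), for 0.05 s.
At the end, for the whole second after the job is handed in: the stone lies flat on the bed (tilt under 0.05 rad), smooth face up, square to the jaws (within 0.035 rad), within 40 mm of the middle of the holder along the jaws, touching both jaws (jaw gap under 55.5 mm, stone centre within 2.5 mm of 27 mm from the fixed jaw), and is at rest (angle between stone_centre's own z axis and vertical below 0.05 rad and z of stone_centre in the frame of holder between 0.031 and 0.037 m and y of stone_centre in the frame of holder between 0.0555 and 0.0605 m and x of stone_centre in the frame of holder between -0.04 and 0.04 m and angle between the x axis of stone_centre and the x axis of holder, either way round below 0.035 rad and value of joint jaw between 0.052 and 0.0555 m and linear speed of stone below 0.01 m/s).
It fails at once if the mug, peeler, timer or salt shaker is moved more than 20 mm (distance of any of mug, peeler, timer, salt from where it was at the start of the episode above 0.02 m).
It fails at once if the stone is squeezed in the jaws with brute force (over 45 N) (contact force between jaw and stone above 45 N).
It also fails if it takes over 64 s, if anything falls off the work surface, if the arm or the gripper's body presses on something with over 40 N, if the wrist force passes 120 N, or if a joint passes its speed limit or range.

### The arm

A 6-joint arm with a two-finger parallel gripper is mounted at the origin on a cart in front of the work surface, level with it; the furniture and walls round the work are solid. World frame = base frame: x ahead of the robot, y to its left, z up, the work surface at z = 0. Lengths are in m, angles in rad, forces in N, time in s.
With the tool pointing down it reaches from about 0.225 to 0.875 m from the base axis. Payload 3.4 kg.
Tool frame: the origin (TCP) lies at the very end of the fingers, on their centre line; the grasp point (between the pads) lies 19 mm behind it (grasp_offset is the distance from the TCP to the grasp point, in m); y points along the fingers, z is the direction in which the jaws open and shut, and the axes are right-handed (so a half turn about y gives the same grasp; the last joint's range is limited). The gripper opens to 85 mm and grips with 20 to 120 N. Pads are 22 mm wide; open, the fingers measure 114 mm over their backs; the gripper's body (76 mm by 85 mm) begins 54 mm behind the grasp point. The pads swing forward as they close: fully open they stand 13 mm farther back than shut.
Start: joints at [-1.424, 0.276, 1.505, -0, 1.361, -0.121], TCP at [0.152, -0.555, 0.231] pointing down, gripper open.
Joint ranges: [-2.89, 2.89], [-0.75, 2.08], [0.22, 2.7], [-1.18, 4.32], [0.11, 2.71], [-2.7, 2.7]. Speed limits (rad/s): [2.57, 2.57, 3.14, 3.14, 3.14, 3.14].

### API

Orientations are given as a unit quaternion [w, x, y, z].
In Python, from rig import get_state, get_image, sign_off, grasp_offset gives the robot as it stands.
- The arm moves only by the shell command python3 -m jog 'ROWS' [FORCE]. ROWS is JSON, one flat list of numbers, 7 for each row, row after row: the closure in counts, from 0 (fully open) to 255 (shut), then the shift along the tool's x, y, z in cm, then the turn, a rotation vector about the tool's x, y, z in units of 8 degrees (1.0 is 8 degrees). In form: [jaw, tx, ty, tz, rx, ry, rz, jaw, tx, ty, tz, rx, ry, rz, ...]. A call has 1 to 12 rows; each row is the pose to reach, as a shift and turn from the pose commanded when the call began, along the tool's axes at that moment; what a row does not reach only later rows make up. A row lasts 1/8 s, in which the tool goes at most 62.5 mm and 10.7 degrees, less where a joint would pass 70% of its speed; a pose out of reach is approached as far as the arm can. A call with a gripper value outside its range is refused whole. The fingers move at their own pace and stop on an object; FORCE is the grip in N (left out, the last holds). Time passes only in rows, so rows that repeat a pose let the fingers close. It gives the time, the measured TCP pose, the force and the opening at its end, in the units of the state.
- get_state(): the state, without advancing time (a new reading comes with each control period).
- get_image(name): name is "side" or "top" or "wrist"; returns a dict with "color" (400x640x3 uint8, blue, green, red), "mtx" (3x3 intrinsics, pixels), "R" (3x3) and "t" (3): a world point X has camera coordinates R X + t; the wrist camera has in their place "tool_from_camera" (4x4, takes a point from camera to tool coordinates, whose origin is the TCP and whose axes are the tool frame's). Camera axes: x right, y down, z forward; pixel columns grow to the right and rows downward; lengths in m; the calibration is good to about 2 mm. A picture is of the moment at which its call begins: read the wrist's pose just before it. There is no depth.
- sign_off(): hands the job in, once; it reports no verdict.
The state is a dict: "clock": time; "qpos": joint angles; "qd": joint speeds; "effort": joint torques, N m; "position": TCP position; "ee_rot": TCP orientation; "contact_force": force on the tool from outside, world axes, zero at the start; "moment": the same for the moment, N m; "width": finger opening in m.
Only numpy, scipy, OpenCV 4.12 (cv2) and the standard library are available. Lean on these libraries where they do the work, as an engineer would, in place of code of your own. Each camera call takes 0.05 s, during which the arm holds its last target.

## Working session

There is one attempt and no reset: what is moved stays moved. The work goes in short steps, Python scripts to look and compute and a shell command to move; the robot and the scene stay as the last step left them, time stands still between calls to the robot, and variables do not carry over. Pictures are saved under pics/ and viewed, and the job is handed in when it is done.

```bash
ls; mkdir -p pics
python3 - <<'E'
from rig import *
import cv2
s=get_state();print(s); print(grasp_offset)
for n in ["side","top","wrist"]:
    im=get_image(n);cv2.imwrite(f"pics/{n}0.png",im["color"])
    print(n,{k:v for k,v in im.items() if k!="color"})
E
```

```text
pics
{'clock': 0.0, 'qpos': array([-1.42399460e+00,  2.76606508e-01,  1.50616216e+00,  3.34308556e-05,
        1.36072914e+00, -1.20994217e-01]), 'qd': array([-0.0006439 , -0.00124575,  0.00066983,  0.00132396, -0.00100757,
        0.00133109]), 'effort': array([-3.59435571e-04, -4.16772902e+01, -2.45808417e+01,  8.96043218e-06,
        1.10517000e-02,  3.81998476e-06]), 'position': array([ 0.15207711, -0.55395273,  0.23042161]), 'ee_rot': array([ 0.09439787, -0.09439214,  0.70145119, -0.70010385]), 'contact_force': array([-0.10058316, -0.53561144,  0.25327368]), 'moment': array([0.0420914 , 0.01333734, 0.01057327]), 'width': 0.08508603000954602}
0.0187
side {'mtx': array([[488.77625584,   0.        , 310.81912131],
       [  0.        , 488.77625584, 203.05167723],
       [  0.        ,   0.        ,   1.        ]]), 'R': array([[-0.96180381, -0.27364851, -0.00706557],
       [-0.1583796 ,  0.57734489, -0.80099237],
       [ 0.22326964, -0.76927847, -0.59863286]]), 't': array([0.57233065, 0.14116503, 1.28144686])}
top {'mtx': array([[444.55768389,   0.        , 316.00541226],
       [  0.        , 444.55768389, 200.11364495],
       [  0.        ,   0.        ,   1.        ]]), 'R': array([[ 0.00334269, -0.99992652,  0.01165277],
       [-0.98580842, -0.00525088, -0.16779208],
       [ 0.16784093, -0.01092652, -0.98575354]]), 't': array([0.03266691, 0.5669194 , 1.20584535])}
wrist {'mtx': array([[333.34678239,   0.        , 320.54563009],
       [  0.        , 333.34678239, 199.00483812],
       [  0.        ,   0.        ,   1.        ]]), 'tool_from_camera': array([[-2.73272378e-05,  9.55667845e-01,  2.94446888e-01,
        -7.66679327e-02],
       [ 5.30711078e-04, -2.94446832e-01,  9.55667715e-01,
        -1.42742421e-01],
       [ 9.99999859e-01,  1.82381984e-04, -4.99137094e-04,
        -6.49135254e-05],
       [ 0.00000000e+00,  0.00000000e+00,  0.00000000e+00,
         1.00000000e+00]])}
```

View pics/top0.png

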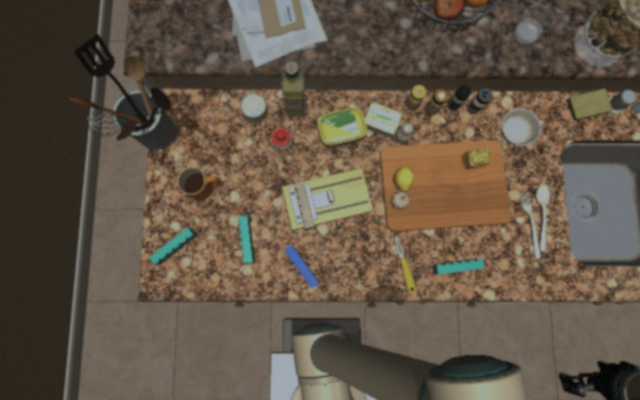

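View pics/side0.png

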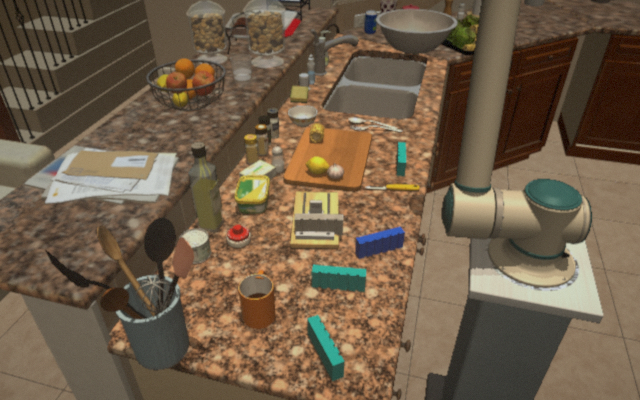

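Run:
```python
import cv2
a=cv2.imread("pics/top0.png")[160:240,270:390];cv2.imwrite("pics/top0c.png",cv2.resize(a,None,fx=6,fy=6,interpolation=cv2.INTER_CUBIC))
a=cv2.imread("pics/side0.png")[170:270,220:380];cv2.imwrite("pics/side0c.png",cv2.resize(a,None,fx=5,fy=5,interpolation=cv2.INTER_CUBIC))
```

```text
(no output)
```

View pics/top0c.png

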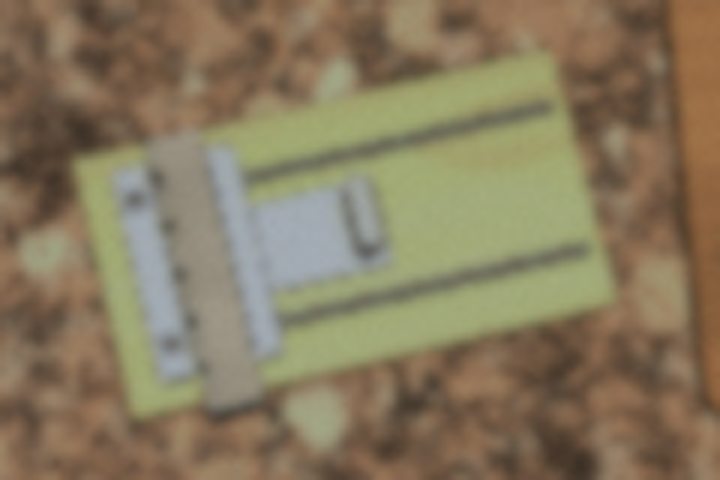

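View pics/side0c.png

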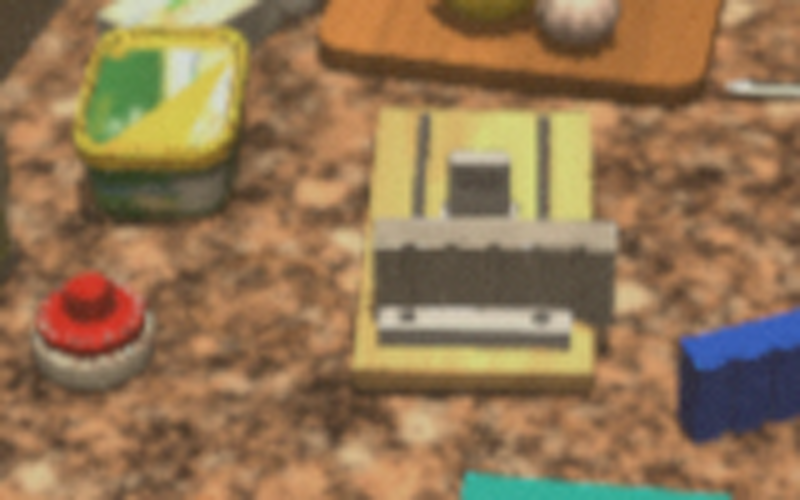

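```bash
cat > h.py <<'E'
import numpy as np, cv2
from rig import *
from scipy.optimize import least_squares
CAM={}
def cams():
    out={}
    for n in("top","side"):
        im=get_image(n);out[n]=(im["mtx"],im["R"],im["t"])
    return out
def proj(c,X):
    K,R,t=c; p=(R@np.atleast_2d(X).T).T+t; p=p@K.T; return p[:,:2]/p[:,2:]
def ray(c,uv,z):
    K,R,t=c; d=R.T@np.linalg.solve(K,np.array([uv[0],uv[1],1.])); o=-R.T@t
    return o+d*(z-o[2])/d[2]
E
python3 - <<'E'
from h import *
import pickle
c=cams();pickle.dump(c,open("cams.pkl","wb"))
def t(u,v):return (270+(u+.5)/6-.5,160+(v+.5)/6-.5)
def s(u,v):return (220+(u+.5)/5-.5,170+(v+.5)/5-.5)
# holder local corners x=±.065,y=±.12
H=[(-.065,.12),(.065,.12),(.065,-.12),(-.065,-.12)]
T=[t(135,417),t(76,158),t(550,50),t(613,300)]
S=[s(592,378),s(355,370),s(378,110),s(590,112)]
# side: camera looks from +y; world +x to left
for n,P in(("top",T),("side",S)):
  print(n,[ray(c[n],p,.021).round(4) for p in P])
def f(p,n=None):
  R=np.array([[np.cos(p[2]),-np.sin(p[2])],[np.sin(p[2]),np.cos(p[2])]])
  X=np.c_[np.array(H)@R.T+p[:2],np.full(4,.021)]
  r=[]
  if n!="side": r.append(proj(c["top"],X)-T)
  if n!="top": r.append(proj(c["side"],X)-S)
  return np.concatenate(r).ravel()
for n in("top","side",None):
  r=least_squares(f,[.3,0,0],args=(n,));print(n,r.x,r.fun.round(1))
p=r.x
R=np.array([[np.cos(p[2]),-np.sin(p[2])],[np.sin(p[2]),np.cos(p[2])]])
def loc(n,uv,z): X=ray(c[n],uv,z); return (R.T@(X[:2]-p[:2])).round(4)
z=.075
print("stone top corners",[loc("top",q,z) for q in (t(148,140),t(203,135),t(262,400),t(210,410))])
print("stone top corners side",[loc("side",q,z) for q in (s(375,243),s(615,243),s(377,222),s(613,222))])
print("tab top",[loc("top",q,.069) for q in (t(345,185),t(370,180),t(385,245),t(365,252))])
print("jaw bar top rear",[loc("top",q,.0355) for q in (t(235,148),t(283,350))])
print("carriage rear",[loc("top",q,.0285) for q in (t(375,178),t(392,262))])
E
```

```text
top [array([0.4873, 0.1027, 0.021 ]), array([0.6125, 0.1327, 0.021 ]), array([ 0.6674, -0.097 ,  0.021 ]), array([ 0.5446, -0.1255,  0.021 ])]
side [array([0.4884, 0.1116, 0.021 ]), array([0.6112, 0.1389, 0.021 ]), array([ 0.6705, -0.0919,  0.021 ]), array([ 0.5455, -0.1239,  0.021 ])]
top [0.57800843 0.00318532 0.23858504] [-0.6  0.3 -0.9 -0.1  0.4 -0.7  1.1  0.5]
side [0.57891628 0.00857101 0.24321477] [ 0.8 -0.4 -0.9  0.3 -0.1 -0.1  0.2  0.1]
None [0.57874499 0.00488417 0.24033122] [-1.2  0.1 -1.5 -0.3 -0.3 -1.   0.6  0.1  1.  -1.3 -0.5 -0.6  0.4 -0.8
  0.7 -0.5]
stone top corners [array([0.0522, 0.081 ]), array([0.0486, 0.0557]), array([-0.0775,  0.0579]), array([-0.0764,  0.082 ])]
stone top corners side [array([0.0539, 0.0817]), array([-0.0734,  0.0781]), array([0.054 , 0.0636]), array([-0.0726,  0.06  ])]
tab top [array([ 0.0115, -0.0031]), array([ 0.0111, -0.0149]), array([-0.0202, -0.0143]), array([-0.0212, -0.0046])]
jaw bar top rear [array([0.0472, 0.041 ]), array([-0.0526,  0.0415])]
carriage rear [array([ 0.0187, -0.0212]), array([-0.0228, -0.0193])]
```

```bash
cat >> h.py <<'E'
from scipy.spatial.transform import Rotation as Ro
HP=np.array([.5785,.0045]);HY=.2400
def W(hx,hy,z):
    c,s=np.cos(HY),np.sin(HY); return np.array([HP[0]+c*hx-s*hy,HP[1]+s*hx+c*hy,z])
def toolR(flip=False,tilt=0):
    # tool pointing down then tilted about holder x by tilt (rad; negative = stone top toward +y)
    hx=np.array([np.cos(HY),np.sin(HY),0]);hy=np.array([-np.sin(HY),np.cos(HY),0])
    z=-hy if flip else hy
    y=np.array([0,0,-1.]); x=np.cross(y,z)
    R=np.c_[x,y,z]
    return Ro.from_rotvec(hx*tilt).as_matrix()@R
def cur():
    s=get_state();q=s["ee_rot"];return s["position"],Ro.from_quat([q[1],q[2],q[3],q[0]]).as_matrix(),s
def goto(P,R):
    p,Rc,s=cur()
    d=Rc.T@(np.asarray(P)-p)*100; r=Ro.from_matrix(Rc.T@R).as_rotvec()/np.deg2rad(8)
    print("shift cm",d.round(2),"turn",r.round(2)); return d,r
def show():
    p,R,s=cur();print("t",round(s["clock"],2),"p",p.round(4),"q",s["qpos"].round(3),"w",round(s["width"],4),"F",s["contact_force"].round(1));print(R.round(3))
    c,sn=np.cos(HY),np.sin(HY);d=p[:2]-HP;print("holder-frame tcp",(c*d[0]+sn*d[1]).round(4),(-sn*d[0]+c*d[1]).round(4))
E
python3 - <<'E'
from h import *
show()
for f in(0,1): goto(W(0,-.0085,.036+.12),toolR(f))
E
```

```text
t 0.25 p [ 0.1521 -0.5543  0.2309] q [-1.424  0.276  1.505 -0.     1.361 -0.121] w 0.0855 F [-0.1  0.7  1.2]
[[-0.964 -0.     0.265]
 [-0.265  0.001 -0.964]
 [-0.    -1.    -0.001]]
holder-frame tcp -0.547 -0.4414
shift cm [-55.88   7.53 -41.75] turn [-0.00e+00 -2.23e+01 -1.00e-02]
shift cm [-55.88   7.53 -41.75] turn [ 0.01  0.2  -0.  ]
```

```bash
python3 -m jog '[120,-20,3.5,-15,0,0.2,0,120,-55.9,3.5,-41.7,0,0.2,0,120,-55.9,3.5,-41.7,0,0.2,0,120,-55.9,3.5,-41.7,0,0.2,0,120,-55.9,3.5,-41.7,0,0.2,0,120,-55.9,3.5,-41.7,0,0.2,0,120,-55.9,3.5,-41.7,0,0.2,0,120,-55.9,3.5,-41.7,0,0.2,0,120,-55.9,3.5,-41.7,0,0.2,0,120,-55.9,3.5,-41.7,0,0.2,0,120,-55.9,3.5,-41.7,0,0.2,0,120,-55.9,3.5,-41.7,0,0.2,0]' 40
python3 - <<'E'
from h import *
show()
im=get_image("wrist");cv2.imwrite("pics/w1.png",im["color"]);show()
E
```

```text
clock: 1.75
position: [0.5827, -0.0012, 0.1956]
ee_rot: [0.086, -0.086, 0.702, -0.702]
contact_force: [-1.5, -1.1, -0.2]
width: 0.0452
t 1.75 p [ 0.5827 -0.0012  0.1956] q [-1.220e-01  3.090e-01  1.548e+00  1.000e-03  1.285e+00  1.204e+00] w 0.0452 F [-1.5 -1.1 -0.2]
[[-0.97   0.     0.242]
 [-0.242  0.001 -0.97 ]
 [-0.001 -1.    -0.001]]
holder-frame tcp 0.0027 -0.0065
t 1.8 p [ 0.5824 -0.0018  0.1956] q [-1.230e-01  3.090e-01  1.548e+00  1.000e-03  1.285e+00  1.204e+00] w 0.0455 F [1.1 0.2 0.1]
[[-0.971  0.     0.241]
 [-0.241  0.001 -0.971]
 [-0.    -1.    -0.001]]
holder-frame tcp 0.0023 -0.007
```

View pics/w1.png

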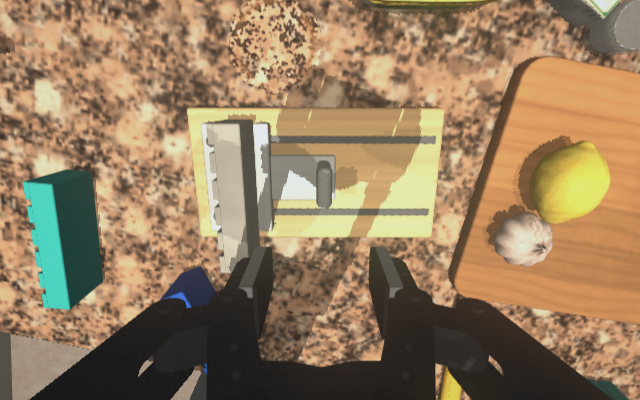

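Run:
```python
import cv2
a=cv2.imread("pics/w1.png")[95:285,180:450];cv2.imwrite("pics/w1c.png",cv2.resize(a,None,fx=2.9,fy=2.9,interpolation=cv2.INTER_CUBIC))
```

```text
(no output)
```

View pics/w1c.png

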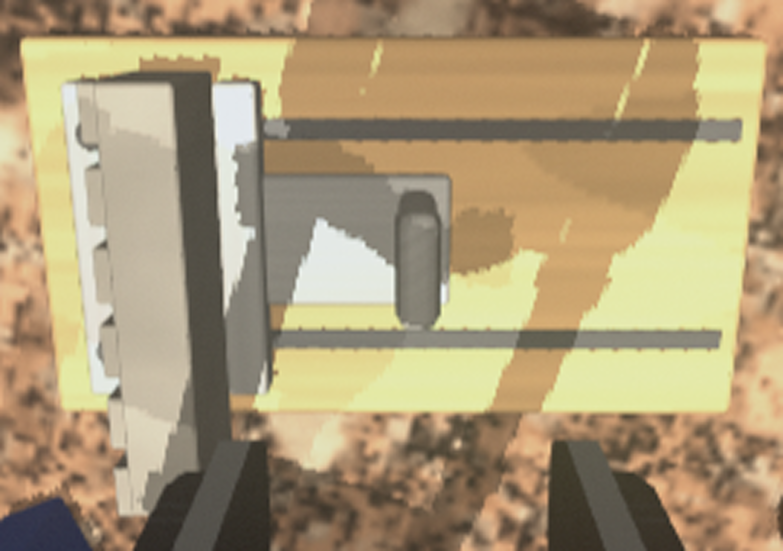

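```bash
cat >> h.py <<'E'
def wcam(im,p,R):
    T=im["tool_from_camera"]; Rc=R@T[:3,:3]; o=R@T[:3,3]+p
    return (im["mtx"],Rc.T,-Rc.T@o)
def hl(X,hp=None,hy=None):
    hp=HP if hp is None else hp; hy=HY if hy is None else hy
    c,s=np.cos(hy),np.sin(hy);d=X[:2]-hp;return np.array([c*d[0]+s*d[1],-s*d[0]+c*d[1]])
E
python3 - <<'E'
from h import *
im=get_image("wrist");p,R,s=cur()
c=wcam(im,p,R)
k=lambda u,v:(180+(u+.5)/2.9-.5,95+(v+.5)/2.9-.5)
H=np.array([(.065,.12),(.065,-.12),(-.065,-.12),(-.065,.12)])
P=[k(22,42),k(767,42),k(726,411),k(64,411)]
def f(q):
  Q=np.array([[np.cos(q[2]),-np.sin(q[2])],[np.sin(q[2]),np.cos(q[2])]])
  return (proj(c,np.c_[H@Q.T+q[:2],np.full(4,.021)])-P).ravel()
r=least_squares(f,[.58,0,.24]);print(r.x,r.fun.round(1))
q=r.x
g=lambda uv,z:hl(ray(c,uv,z),q[:2],q[2]).round(4)
print("tab",[g(k(*a),.069) for a in((396,215),(440,215),(396,300),(440,300),(420,190),(418,328))])
print("stone top",[g(k(*a),.075) for a in((103,82),(175,82),(190,510),(118,515))])
print("bar",[g(k(*a),.0355) for a in((258,83),(271,390))])
print("fixed jaw outer",[g(k(*a),.035) for a in((63,83),(92,390))])
E
```

```text
[0.58103467 0.00149799 0.2417285 ] [-2.3 -1.2  2.  -1.   2.1  2.  -1.7  1.8]
tab [array([ 0.0184, -0.0011]), array([ 0.0184, -0.0136]), array([-0.0068, -0.001 ]), array([-0.0068, -0.0138]), array([ 0.0255, -0.0079]), array([-0.0155, -0.0075])]
stone top [array([0.0557, 0.0768]), array([0.0557, 0.0576]), array([-0.0721,  0.0621]), array([-0.0739,  0.0842])]
bar [array([0.0524, 0.0415]), array([-0.0489,  0.0417])]
fixed jaw outer [array([0.0523, 0.1015]), array([-0.0492,  0.1023])]
```

```bash
python3 -m jog '[120,0,5,0.25,0,0,0,120,0,11,0.25,0,0,0,120,0,14,0.25,0,0,0,120,0,16,0.25,0,0,0,120,0,16,0.25,0,0,0,200,0,16,0.25,0,0,0,255,0,16,0.25,0,0,0,255,0,16,0.25,0,0,0,255,0,16,0.25,0,0,0]' 40
python3 - <<'E'
from h import *
show()
im=get_image("wrist");cv2.imwrite("pics/w2.png",im["color"]);show()
E
```

```text
clock: 2.98
position: [0.5819, -0.0068, 0.0379]
ee_rot: [-0.085, 0.084, -0.702, 0.702]
contact_force: [-2.4, 0.7, 6.0]
width: 0.0115
t 2.98 p [ 0.5819 -0.0068  0.0379] q [-0.131  0.454  1.759 -0.     0.927  1.199] w 0.0115 F [-2.4  0.7  6. ]
[[-0.971  0.002  0.238]
 [-0.238 -0.    -0.971]
 [-0.002 -1.     0.001]]
holder-frame tcp 0.0006 -0.0118
t 3.02 p [ 0.582  -0.0069  0.0379] q [-0.131  0.454  1.759 -0.     0.927  1.199] w 0.0113 F [-2.2  0.9  6.3]
[[-0.971  0.002  0.238]
 [-0.238 -0.    -0.971]
 [-0.002 -1.     0.001]]
holder-frame tcp 0.0007 -0.0119
```

View pics/w2.png

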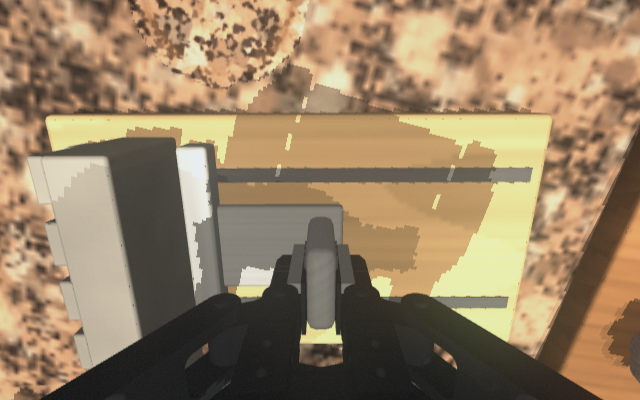

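```bash
python3 -m jog '[255,0,-0.05,0.8,0,0,0,255,0,-0.05,2,0,0,0,255,0,-0.05,3.5,0,0,0,255,0,-0.05,5,0,0,0,255,0,-0.05,6.2,0,0,0,255,0,-0.05,6.2,0,0,0]' 40
python3 - <<'E'
from h import *
show()
im=get_image("wrist");cv2.imwrite("pics/w3.png",im["color"]);
E
```

```text
clock: 3.78
position: [0.5971, -0.0681, 0.0379]
ee_rot: [-0.085, 0.084, -0.701, 0.703]
contact_force: [-0.2, -0.0, 4.4]
width: 0.0115
t 3.77 p [ 0.5971 -0.0681  0.0379] q [-2.290e-01  4.760e-01  1.715e+00 -1.000e-03  9.480e-01  1.103e+00] w 0.0115 F [-0.2 -0.   4.4]
[[-0.971  0.002  0.238]
 [-0.238 -0.001 -0.971]
 [-0.002 -1.     0.002]]
holder-frame tcp 0.0008 -0.0749
```

View pics/w3.png

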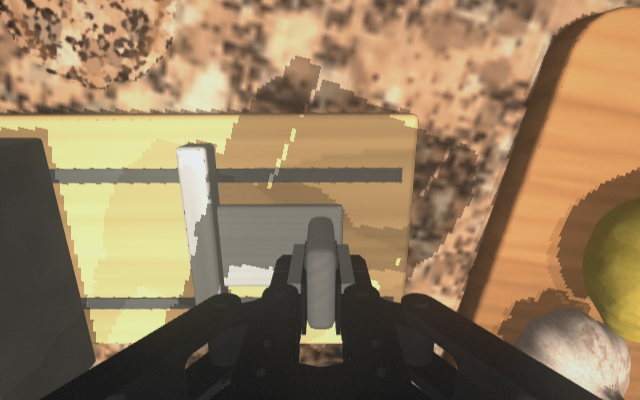

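```bash
python3 -m jog '[120,0,0,0,0,0,0,120,0,0,0,0,0,0,120,0,-4,0,0,0,0,120,0,-10,0,0,0,0,80,0,-15.8,-4,0,0,0,80,1,-15.8,-10,0,0,0,80,1,-15.8,-14,0,0,0,80,1.1,-15.8,-14.3,0,0,0,80,1.1,-15.8,-14.3,0,0,0]' 40
python3 - <<'E'
from h import *
show()
im=get_image("wrist");cv2.imwrite("pics/w4.png",im["color"]);
E
```

```text
clock: 4.95
position: [0.5515, 0.0691, 0.1946]
ee_rot: [-0.085, 0.085, -0.702, 0.702]
contact_force: [-0.7, 0.0, 0.6]
width: 0.0589
t 4.95 p [0.5515 0.0691 0.1946] q [ 0.000e+00  2.700e-01  1.607e+00 -1.000e-03  1.265e+00  1.330e+00] w 0.0589 F [-0.7  0.   0.6]
[[-0.971  0.     0.239]
 [-0.239 -0.001 -0.971]
 [ 0.    -1.     0.001]]
holder-frame tcp -0.0109 0.0691
```

View pics/w4.png

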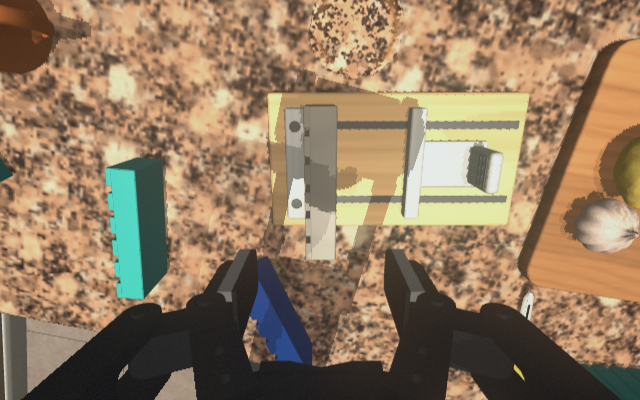

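Run:
```python
from h import *
im=get_image("wrist");p,R,s=cur();c=wcam(im,p,R)
for uv in((305,105),(336,105),(305,260),(336,260)): print(hl(ray(c,uv,.075)).round(4))
for uv in((406,108),(427,108),(406,218)): print('jaw',hl(ray(c,uv,.0355)).round(4))
for uv in((286,108),(288,217)): print('fixed outer',hl(ray(c,uv,.035)).round(4))
for uv in((269,95),(529,95),(509,224),(274,224)): print('base',hl(ray(c,uv,.021)).round(4))
```

```text
[0.0597 0.0801]
[0.0596 0.0566]
[-0.0705  0.082 ]
[-0.0705  0.0549]
jaw [ 0.0561 -0.0064]
jaw [ 0.0561 -0.0247]
jaw [-0.0463 -0.014 ]
fixed outer [0.0562 0.0985]
fixed outer [-0.0453  0.0998]
base [0.0671 0.1149]
base [ 0.0669 -0.1205]
base [-0.0583 -0.1231]
base [-0.058   0.1157]
```

```bash
python3 -m jog '[80,-0.4,5,0,0,0,0,80,-0.4,10,0,0,0,0,80,-0.4,13.5,0,0,0,0,80,-0.4,15,0,0,0,0,80,-0.4,15,0,0,0,0,160,-0.4,15,0,0,0,0,255,-0.4,15,0,0,0,0,255,-0.4,15,0,0,0,0,255,-0.4,15,0,0,0,0,255,-0.4,15,0,0,0,0]' 70
python3 - <<'E'
from h import *
show()
im=get_image("wrist");cv2.imwrite("pics/w5.png",im["color"]);
E
```

```text
clock: 6.3
position: [0.5568, 0.0702, 0.0465]
ee_rot: [-0.086, 0.083, -0.702, 0.702]
contact_force: [0.3, 0.7, 6.6]
width: 0.025
t 6.3 p [0.5568 0.0702 0.0465] q [ 0.002  0.417  1.798 -0.     0.922  1.332] w 0.025 F [0.3 0.7 6.6]
[[-0.971  0.004  0.238]
 [-0.238 -0.    -0.971]
 [-0.004 -1.     0.001]]
holder-frame tcp -0.0055 0.069
```

View pics/w5.png

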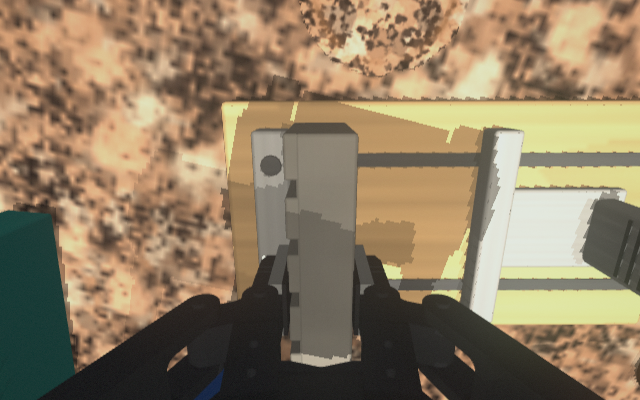

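```bash
python3 -m jog '[255,0,-1,0,0,0,0,255,0,-4,0,0,0,0,255,0,-8,0,0,0,0,255,0,-11,0,0,0,0,255,0,-12,1,1.2,0,0,255,0,-12,2,2.4,0,0,255,0,-12,3,3.6,0,0,255,0,-12,3.6,4.8,0,0,255,0,-12,3.6,6,0,0,255,0,-12,3.6,7.1,0,0,255,0,-12,3.6,7.1,0,0,255,0,-12,3.6,7.1,0,0]' 70
python3 - <<'E'
from h import *
show()
goto(W(-.0055,.0333,.0458+.03),toolR(1,-np.deg2rad(57)))
for n in("side","wrist"):
  im=get_image(n)["color"]
  if n=="side":im=cv2.resize(im[120:320,180:480],None,fx=2.6,fy=2.6,interpolation=cv2.INTER_CUBIC)
  cv2.imwrite(f"pics/{n}6.png",im)
E
```

```text
clock: 7.85
position: [0.5642, 0.0352, 0.1649]
ee_rot: [-0.115, 0.034, -0.285, 0.951]
contact_force: [0.7, -0.7, -3.5]
width: 0.0245
t 7.85 p [0.5642 0.0352 0.1649] q [ 0.475  0.513  1.768 -0.981  1.358  2.288] w 0.0245 F [ 0.7 -0.7 -3.5]
[[-0.971  0.198  0.13 ]
 [-0.237 -0.811 -0.534]
 [-0.001 -0.55   0.835]]
holder-frame tcp -0.0066 0.0333
shift cm [-0.1   4.89 -7.44] turn [ 0.04 -0.01  0.  ]
```

View pics/side6.png

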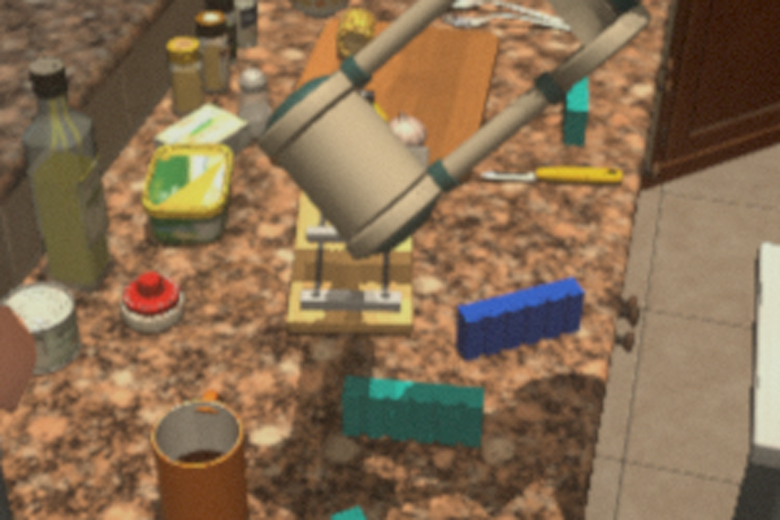

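View pics/wrist6.png

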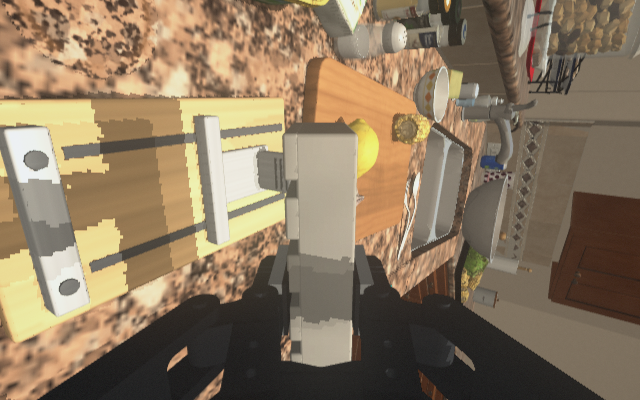

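```bash
python3 -m jog '[255,0,1.6,-2.5,0,0,0,255,0,3.3,-5,0,0,0,255,-0.1,4.9,-7.4,0,0,0,255,-0.1,4.9,-7.4,0,0,0]' 70
python3 - <<'E'
from h import *
show()
goto(W(-.0055,.0333,.0458+.002),toolR(1,-np.deg2rad(57)))
for n in("side","top"):
  im=get_image(n)["color"]
  im=im[100:300,150:450] if n=="side" else im[120:260,140:400]
  cv2.imwrite(f"pics/{n}7.png",cv2.resize(im,None,fx=2.6,fy=2.6,interpolation=cv2.INTER_CUBIC))
E
```

```text
clock: 8.45
position: [0.5648, 0.0338, 0.0755]
ee_rot: [-0.114, 0.035, -0.284, 0.951]
contact_force: [0.2, -0.4, -4.4]
width: 0.0249
t 8.45 p [0.5648 0.0338 0.0755] q [ 0.473  0.638  1.833 -1.025  1.258  2.451] w 0.0249 F [ 0.2 -0.4 -4.4]
[[-0.972  0.196  0.13 ]
 [-0.236 -0.813 -0.533]
 [ 0.001 -0.548  0.836]]
holder-frame tcp -0.0063 0.0317
shift cm [-0.08  1.39 -2.4 ] turn [0.03 0.   0.02]
```

View pics/side7.png

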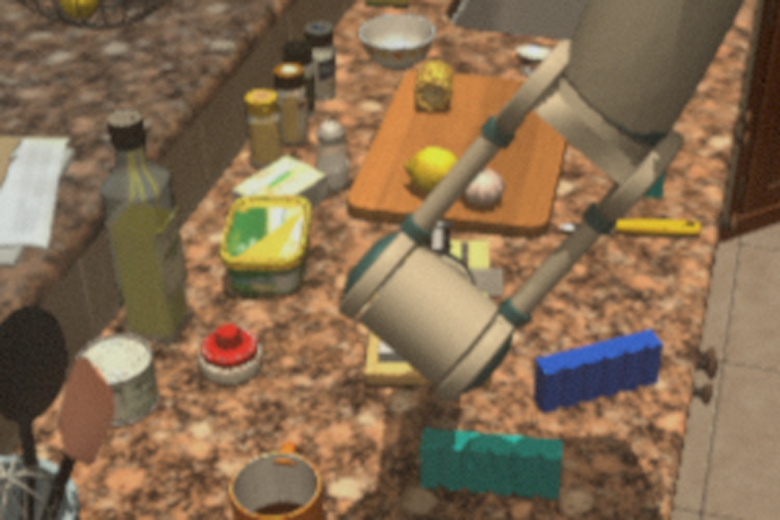

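View pics/top7.png

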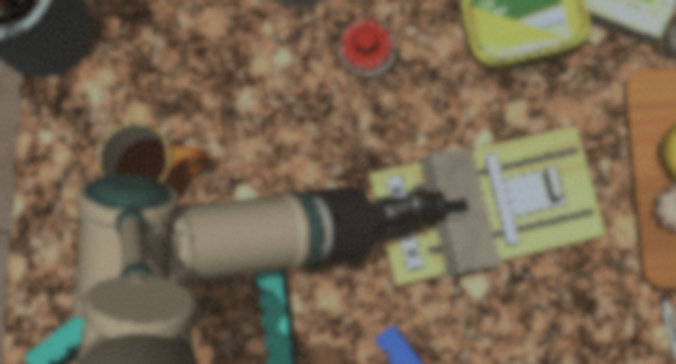

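```bash
python3 -m jog '[255,-0.1,0.7,-1.2,0,0,0,255,-0.1,1.4,-2.4,0,0,0,255,-0.1,1.5,-2.55,0,0,0,255,-0.1,1.5,-2.55,0,0,0]' 70
python3 - <<'E'
from h import *
show()
im=get_image("wrist")["color"];cv2.imwrite("pics/w8.png",im)
E
```

```text
clock: 9.05
position: [0.5658, 0.0367, 0.0463]
ee_rot: [-0.115, 0.034, -0.284, 0.951]
contact_force: [-0.2, 0.8, -4.6]
width: 0.025
t 9.05 p [0.5658 0.0367 0.0463] q [ 0.477  0.684  1.844 -1.042  1.23   2.505] w 0.025 F [-0.2  0.8 -4.6]
[[-0.971  0.199  0.131]
 [-0.238 -0.813 -0.532]
 [ 0.    -0.547  0.837]]
holder-frame tcp -0.0047 0.0343
```

View pics/w8.png

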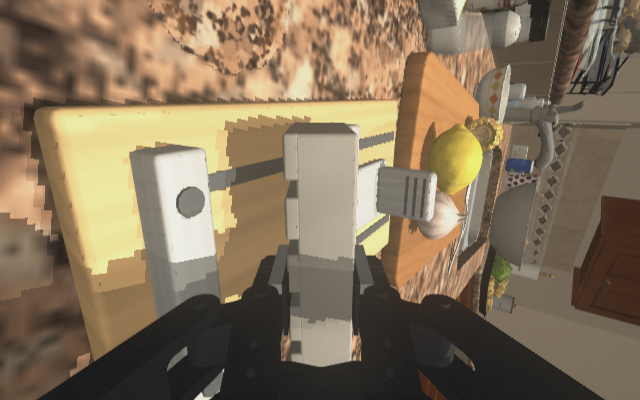

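```bash
python3 -m jog '[255,0,0.06,-0.08,0,0,0,255,0,0.11,-0.17,0,0,0,255,0,0.11,-0.17,0,0,0]' 70
```

```text
clock: 9.48
position: [0.5657, 0.0363, 0.046]
ee_rot: [-0.115, 0.034, -0.283, 0.952]
contact_force: [-3.1, 4.3, 6.5]
width: 0.025
```

```bash
python3 -m jog '[200,0,0,0.1,0,0,0,170,0,0,0.25,0,0,0,155,0,0,0.35,0,0,0,155,0,0,0.35,0,0,0,155,0,-0.5,0.35,0,0,0]' 20
python3 - <<'E'
from h import *
show()
im=get_image("wrist")["color"];cv2.imwrite("pics/w9.png",im)
im=get_image("top")["color"][120:260,140:400];cv2.imwrite("pics/t9.png",cv2.resize(im,None,fx=2.6,fy=2.6,interpolation=cv2.INTER_CUBIC))
E
```

```text
clock: 10.1
position: [0.5652, 0.0385, 0.0497]
ee_rot: [-0.114, 0.034, -0.284, 0.951]
contact_force: [0.6, 0.5, -2.4]
width: 0.0336
t 10.1 p [0.5652 0.0385 0.0497] q [ 0.48   0.679  1.841 -1.036  1.235  2.498] w 0.0336 F [ 0.6  0.5 -2.4]
[[-0.971  0.198  0.13 ]
 [-0.237 -0.812 -0.533]
 [ 0.    -0.548  0.836]]
holder-frame tcp -0.0048 0.0362
```

View pics/w9.png

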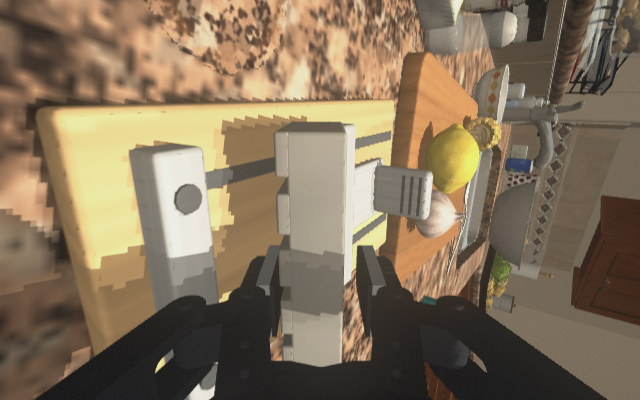

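```bash
python3 -m jog '[155,0,-5,0,0,0,0,155,0,-10,0,0,0,0,155,0,-12,0,0,0,0]' 20
python3 - <<'E'
from h import *
show()
im=get_image("wrist")["color"];cv2.imwrite("pics/w10.png",im)
im=get_image("top")["color"][120:260,140:400];cv2.imwrite("pics/t10.png",cv2.resize(im,None,fx=2.6,fy=2.6,interpolation=cv2.INTER_CUBIC))
E
```

```text
clock: 10.58
position: [0.5418, 0.1383, 0.1169]
ee_rot: [-0.116, 0.033, -0.284, 0.951]
contact_force: [0.5, -0.4, 0.5]
width: 0.0333
t 10.57 p [0.5418 0.1383 0.1169] q [ 0.639  0.624  1.697 -0.894  1.432  2.394] w 0.0333 F [ 0.5 -0.4  0.5]
[[-0.971  0.202  0.129]
 [-0.24  -0.812 -0.533]
 [-0.002 -0.548  0.836]]
holder-frame tcp -0.0039 0.1387
```

View pics/w10.png

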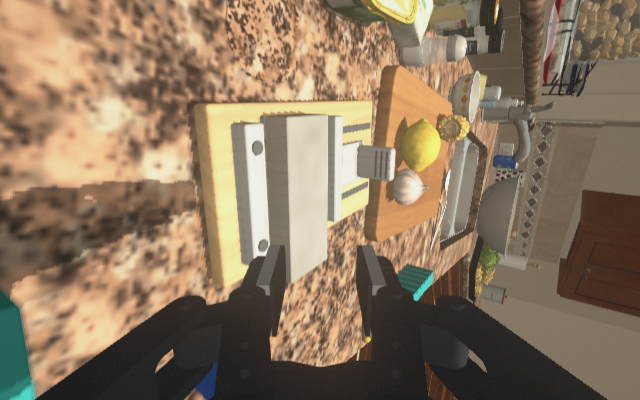

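View pics/t10.png

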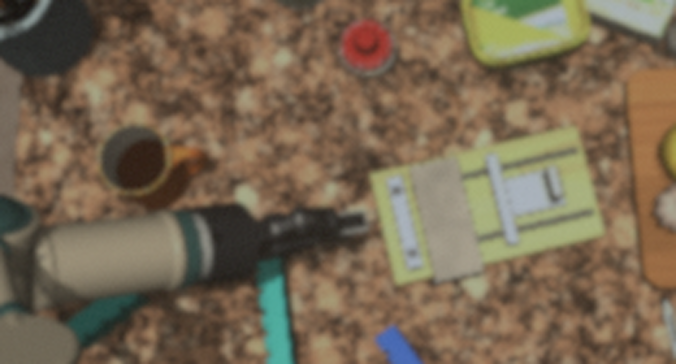

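Run:
```python
from h import *
goto(W(.0008,-.0749,.16),toolR(1))
goto(W(.0008,.1,.16),toolR(1))
```

```text
shift cm [-0.44 15.44 15.32] turn [-7.1   0.01 -0.02]
shift cm [-0.48  0.81  5.74] turn [-7.1   0.01 -0.02]
```

```bash
python3 -m jog '[120,0,0,3,-1.2,0,0,120,-0.2,0.5,5,-2.4,0,0,120,-0.4,0.8,5.7,-3.6,0,0,120,-0.4,3.6,7.5,-4.8,0,0,120,-0.4,6.5,9.5,-6,0,0,120,-0.4,9.5,11.5,-7.1,0,0,120,-0.4,13,13.6,-7.1,0,0,120,-0.4,15.4,15.3,-7.1,0,0,120,-0.4,15.4,15.3,-7.1,0,0,120,-0.4,15.4,15.3,-7.1,0,0,120,-0.4,15.4,15.3,-7.1,0,0]' 40
python3 - <<'E'
from h import *
show()
im=get_image("wrist")["color"];cv2.imwrite("pics/w11.png",im)
goto(W(.0008,-.0749,.038),toolR(1))
E
```

```text
clock: 12.05
position: [0.5949, -0.0683, 0.159]
ee_rot: [0.084, -0.085, 0.702, -0.702]
contact_force: [0.5, -0.7, 1.5]
width: 0.045
t 12.05 p [ 0.5949 -0.0683  0.159 ] q [-0.231  0.359  1.566  0.     1.218  1.099] w 0.045 F [ 0.5 -0.7  1.5]
[[-0.971 -0.001  0.238]
 [-0.238  0.    -0.971]
 [ 0.001 -1.    -0.001]]
holder-frame tcp -0.0014 -0.0746
shift cm [-0.2  12.13  0.03] turn [0.   0.01 0.01]
```

View pics/w11.png

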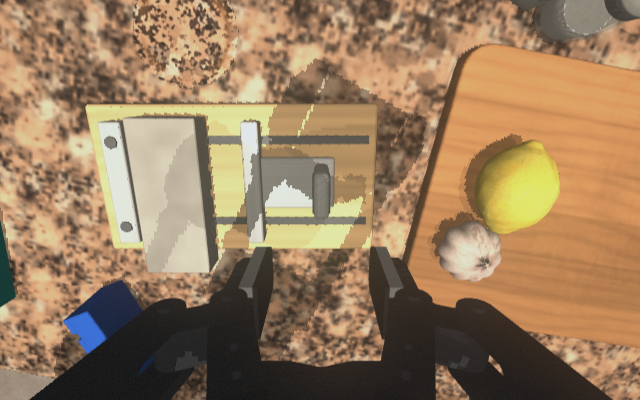

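```bash
python3 -m jog '[120,-0.1,5,0,0,0,0,120,-0.2,9.5,0,0,0,0,120,-0.2,12.1,0,0,0,0,120,-0.2,12.1,0,0,0,0,200,-0.2,12.1,0,0,0,0,255,-0.2,12.1,0,0,0,0,255,-0.2,12.1,0,0,0,0,255,-0.2,12.1,0,0,0,0]' 40
python3 - <<'E'
from h import *
show()
E
```

```text
clock: 13.1
position: [0.5989, -0.0686, 0.0403]
ee_rot: [-0.086, 0.083, -0.702, 0.702]
contact_force: [-0.3, 2.1, 6.1]
width: 0.0112
t 13.1 p [ 0.5989 -0.0686  0.0403] q [-2.300e-01  4.750e-01  1.709e+00  1.000e-03  9.540e-01  1.101e+00] w 0.0112 F [-0.3  2.1  6.1]
[[-0.971  0.003  0.238]
 [-0.238 -0.    -0.971]
 [-0.003 -1.     0.001]]
holder-frame tcp 0.0024 -0.0759
```

```bash
python3 -m jog '[255,0,0,-0.8,0,0,0,255,0,0,-1.8,0,0,0,255,0,0,-2.6,0,0,0,255,0,0,-3.2,0,0,0,255,0,0,-3.2,0,0,0]' 40
python3 - <<'E'
from h import *
show()
im=get_image("wrist")["color"];cv2.imwrite("pics/w12.png",im)
E
```

```text
clock: 13.72
position: [0.5915, -0.0388, 0.0404]
ee_rot: [-0.086, 0.084, -0.701, 0.703]
contact_force: [0.5, -1.7, 6.8]
width: 0.0116
t 13.72 p [ 0.5915 -0.0388  0.0404] q [-0.182  0.463  1.733 -0.002  0.941  1.149] w 0.0116 F [ 0.5 -1.7  6.8]
[[-0.971  0.004  0.238]
 [-0.238 -0.002 -0.971]
 [-0.003 -1.     0.003]]
holder-frame tcp 0.0024 -0.0451
```

View pics/w12.png

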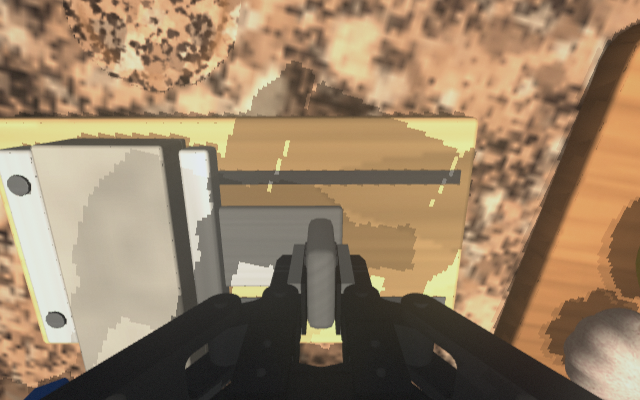

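```bash
python3 -m jog '[255,0,0,-0.15,0,0,0,255,0,0,-0.3,0,0,0,255,0,0,-0.4,0,0,0]' 40; python3 -m jog '[255,0,0,-0.1,0,0,0,255,0,0,-0.2,0,0,0]' 40
```

```text
clock: 14.15
position: [0.591, -0.0366, 0.0404]
ee_rot: [-0.086, 0.084, -0.7, 0.704]
contact_force: [1.5, -7.0, 4.5]
width: 0.0113
clock: 14.4
position: [0.5906, -0.0349, 0.0404]
ee_rot: [-0.086, 0.084, -0.7, 0.704]
contact_force: [0.7, -6.4, 5.2]
width: 0.0116
```

```bash
python3 -m jog '[255,0,0,-0.1,0,0,0,255,0,0,-0.1,0,0,0]' 40; python3 -m jog '[255,0,0,-0.1,0,0,0,255,0,0,-0.1,0,0,0]' 40;  python3 - <<'E'
from h import *
show()
im=get_image("wrist")["color"];cv2.imwrite("pics/w13.png",im)
E
```

```text
clock: 14.65
position: [0.5903, -0.0337, 0.0404]
ee_rot: [-0.086, 0.084, -0.7, 0.704]
contact_force: [0.3, -6.5, 6.2]
width: 0.0112
clock: 14.9
position: [0.5901, -0.0328, 0.0404]
ee_rot: [-0.086, 0.084, -0.7, 0.704]
contact_force: [0.4, -7.1, 5.4]
width: 0.0114
t 14.9 p [ 0.5901 -0.0328  0.0404] q [-0.171  0.46   1.738 -0.005  0.938  1.162] w 0.0114 F [ 0.4 -7.1  5.4]
[[-0.971  0.005  0.239]
 [-0.239 -0.005 -0.971]
 [-0.003 -1.     0.006]]
holder-frame tcp 0.0024 -0.039
```

View pics/w13.png

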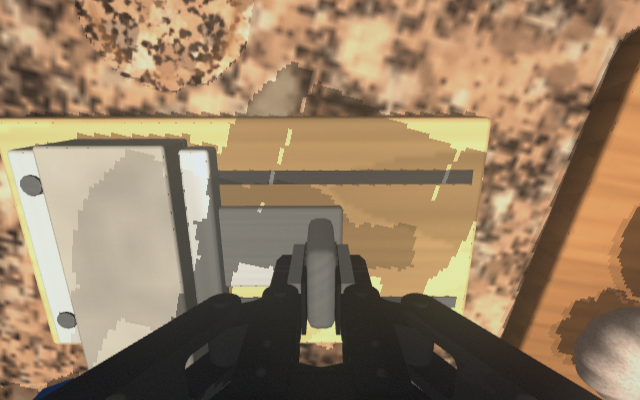

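```bash
python3 -m jog '[255,0,0,-0.1,0,0,0,255,0,0,-0.2,0,0,0]' 40; python3 -m jog '[255,0,0,-0.1,0,0,0,255,0,0,-0.1,0,0,0]' 40;python3 -m jog '[255,0,0,-0.1,0,0,0,255,0,0,-0.1,0,0,0]' 40
```

```text
clock: 15.2
position: [0.5896, -0.031, 0.0404]
ee_rot: [-0.086, 0.084, -0.7, 0.704]
contact_force: [-0.5, -6.7, 5.2]
width: 0.0114
clock: 15.45
position: [0.5893, -0.0298, 0.0404]
ee_rot: [-0.086, 0.084, -0.7, 0.704]
contact_force: [0.7, -6.4, 5.2]
width: 0.0113
clock: 15.7
position: [0.5891, -0.0289, 0.0404]
ee_rot: [-0.086, 0.084, -0.7, 0.704]
contact_force: [0.6, -6.3, 5.4]
width: 0.0114
```

```bash
python3 -m jog '[255,0,0,-0.1,0,0,0,255,0,0,-0.1,0,0,0]' 40; python3 -m jog '[255,0,0,-0.05,0,0,0,255,0,0,-0.05,0,0,0]' 40;python3 -m jog '[255,0,0,-0.05,0,0,0,255,0,0,-0.05,0,0,0]' 40
python3 - <<'E'
from h import *
show()
im=get_image("wrist")["color"];cv2.imwrite("pics/w14.png",im)
E
```

```text
clock: 15.95
position: [0.5891, -0.0286, 0.0404]
ee_rot: [-0.087, 0.084, -0.7, 0.704]
contact_force: [1.5, -9.2, 4.9]
width: 0.0112
clock: 16.2
position: [0.5891, -0.0286, 0.0404]
ee_rot: [-0.087, 0.084, -0.699, 0.704]
contact_force: [1.1, -9.6, 4.8]
width: 0.0113
clock: 16.45
position: [0.589, -0.0286, 0.0404]
ee_rot: [-0.087, 0.084, -0.699, 0.705]
contact_force: [0.6, -11.3, 4.3]
width: 0.0115
t 16.45 p [ 0.589  -0.0286  0.0404] q [-0.163  0.458  1.742 -0.008  0.935  1.171] w 0.0115 F [  0.6 -11.3   4.3]
[[-0.971  0.005  0.239]
 [-0.239 -0.007 -0.971]
 [-0.003 -1.     0.008]]
holder-frame tcp 0.0024 -0.0347
```

View pics/w14.png

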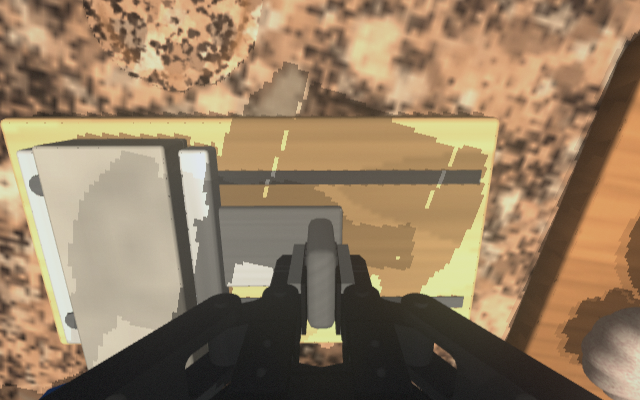

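```bash
python3 -m jog '[255,0,0,-0.07,0,0,0,255,0,0,-0.14,0,0,0]' 40; python3 -m jog '[255,0,0,-0.04,0,0,0,255,0,0,-0.08,0,0,0,255,0,0,-0.08,0,0,0]' 40
```

```text
clock: 16.75
position: [0.5891, -0.0286, 0.0404]
ee_rot: [-0.087, 0.084, -0.698, 0.706]
contact_force: [0.5, -16.3, 2.4]
width: 0.0111
clock: 17.12
position: [0.5891, -0.0286, 0.0404]
ee_rot: [-0.087, 0.084, -0.698, 0.706]
contact_force: [1.3, -18.1, 3.5]
width: 0.0115
```

```bash
python3 -m jog '[255,0,0,0.2,0,0,0,255,0,0,0.2,0,0,0]' 40; python3 -m jog '[200,0,0,0,0,0,0,120,0,0,0,0,0,0,120,0,0,0,0,0,0,120,0,-5,0,0,0,0,120,0,-10,0,0,0,0,120,0,-14,3,0,0,0,120,0,-14,3,0,0,0]' 40;  python3 - <<'E'
from h import *
show()
im=get_image("wrist");p,R,s=cur();c=wcam(im,p,R);im=im["color"];cv2.imwrite("pics/w15.png",im)
cv2.imwrite("pics/s15.png",cv2.resize(get_image("side")["color"][170:270,220:380],None,fx=5,fy=5,interpolation=cv2.INTER_CUBIC))
E
```

```text
clock: 17.38
position: [0.589, -0.0286, 0.0404]
ee_rot: [-0.087, 0.084, -0.699, 0.705]
contact_force: [0.4, -12.0, 4.7]
width: 0.0113
clock: 18.25
position: [0.5965, -0.0546, 0.1823]
ee_rot: [-0.087, 0.081, -0.701, 0.703]
contact_force: [-0.4, 0.4, -0.3]
width: 0.0448
t 18.25 p [ 0.5965 -0.0546  0.1823] q [-2.070e-01  3.380e-01  1.539e+00 -1.000e-03  1.257e+00  1.125e+00] w 0.0448 F [-0.4  0.4 -0.3]
[[-0.972  0.008  0.236]
 [-0.237 -0.002 -0.972]
 [-0.007 -1.     0.004]]
holder-frame tcp 0.0035 -0.0617
```

View pics/w15.png

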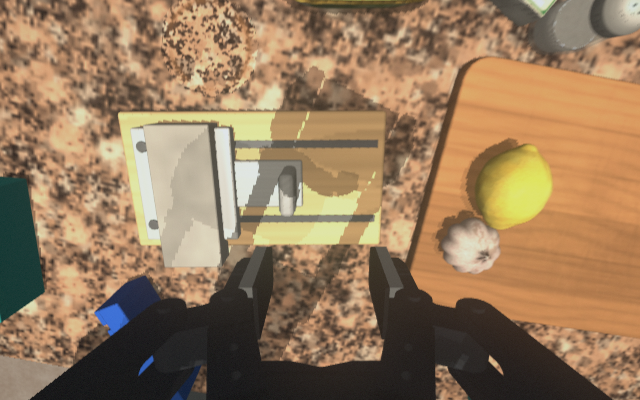

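View pics/s15.png

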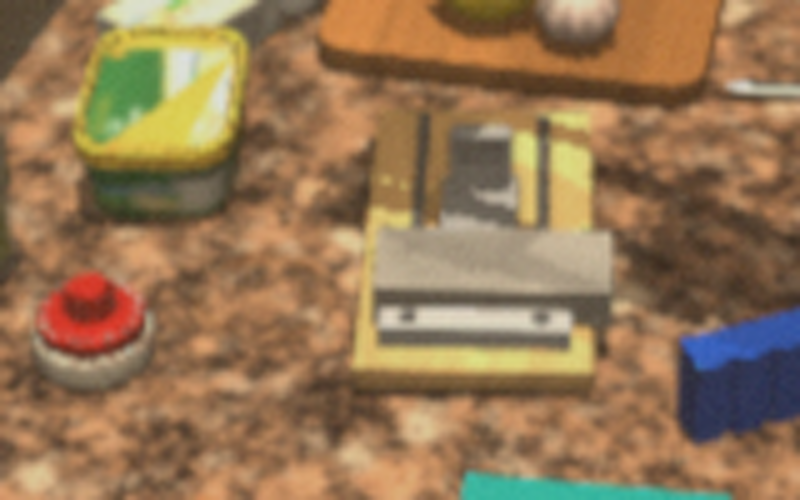

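Run:
```python
from h import *
a=cv2.imread("pics/w15.png")[100:280,110:310];cv2.imwrite("pics/w15c.png",cv2.resize(a,None,fx=3.3,fy=3.3,interpolation=cv2.INTER_CUBIC))
```

```text
(no output)
```

View pics/w15c.png

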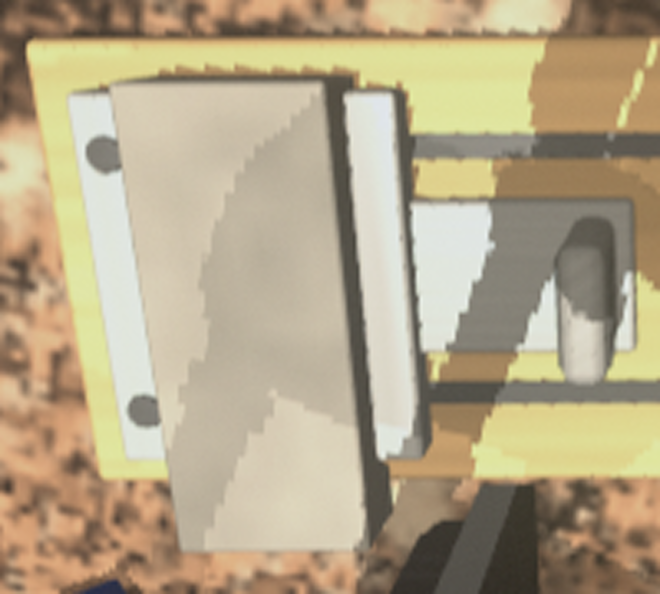

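Run:
```python
from h import *
im=get_image("wrist");p,R,s=cur();c=wcam(im,p,R)
k=lambda u,v:(110+(u+.5)/3.3-.5,100+(v+.5)/3.3-.5)
for n,z,P in(("stone",.047,[(111,86),(323,80),(362,549),(182,551)]),("bar",.0355,[(343,92),(400,92),(428,458),(378,459)]),("fixed out",.035,[(68,92),(125,459)]),("base",.021,[(28,43),(104,478)])):
  print(n,[hl(ray(c,k(*q),z)).round(4).tolist() for q in P])
```

```text
stone [[0.0539, 0.0843], [0.0553, 0.0326], [-0.0719, 0.0346], [-0.0726, 0.0846]]
bar [[0.0514, 0.0316], [0.0514, 0.0171], [-0.0496, 0.0173], [-0.0499, 0.0314]]
fixed out [[0.0514, 0.1018], [-0.0502, 0.103]]
base [[0.0628, 0.1181], [-0.0626, 0.1181]]
```

Run:
```python
from rig import *
print(sign_off())
```

```text
the job is handed in; nothing more can be done
None
```

The whetstone is lying flat on the bed, smooth face up, clamped between the two jaws. I let go of everything and handed the job in about 18 s into the 64 s limit.

**What I did:**
- I pinched the tab and drew the jaw back about 63 mm.
- I gripped the grey stone across its thickness, lifted it and tilted it 57°. I set its lower edge on the bed, eased the fingers out and let it settle flat.
- I pinched the tab again and pushed the jaw up until the stone stopped. I pressed to about 18 N at the wrist, roughly 14 N on the stone after the jaw's own stiffness, then released and backed off.

**Last checks, measured in the wrist picture:**
- The gap came out at about 53 mm, against 54 mm for the stone's width. The stone's edges line up with both jaw faces to within 1–2 mm, which is about as well as the cameras can tell.
- The stone looked flat, within about 0.02 rad of square to the jaws, and its centre was about 9 mm from the middle of the holder along the jaws.
- The timer looked undisturbed in the last side picture. I did not measure how far any bystander had moved, but no move touched one.

**What disagreed:**
- The three cameras differed by 3 to 7 mm on where the holder is, so I relied on the push force for the clamping.
- I could not read the force on the stone directly. The 14 N is an estimate.
- The wrist also read 4 to 7 N upward while the fingers were closed on the tab or the stone, and I did not find out why.

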